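Roll the finished glass ball up the drying rack

TASK

The red glass ball is painted: with a fingertip, push it gently up its sloping gutter in the drying rack and over the crest, so that it settles against the end board in the yellow dip at the top and cannot roll back, and leave it resting there. Do not take the ball between the fingers, lift it or knock it along. Leave the blue ball at the bottom of its own gutter and everything else where it is.

Things in the scene. Friction and masses are not known exactly. Their poses are not given: they have to be found in the camera images.
- rack: Fixed plywood drying rack, 330 x 190 mm, with two parallel wooden V-gutters, middle lines at y = +50 and -50 mm. Origin: centre of its underside, on the table; x level, along the gutters to the high end; z up. V sides are 30 degrees from level; edges 20 mm over the bottom line, 35 mm either side. Brown gutters rise at 5 degrees from x = -160 mm to a crest, then a yellow dip leads to the end board.
- crest (a point): Crest of the gutters, midway between the two, on their bottom lines: rack x = 85 mm, 52 mm above the table. Its x points up the 5 degree slope, y as the rack's, z square to the slope. A ball on the brown slope has its centre at z = +35, y = +50 or -50 mm here. Let go before the crest it rolls back; with its centre past the crest it rolls on to the end board by itself.
- low_stop (a point): Top inner edge of the low dark stops that close the low ends, midway between the gutters: rack x = -151 mm, 49 mm above the table, 18 mm over the gutters' bottom lines and lower than the balls' centres, so a finger passes over it behind a ball. The stop is 8 mm thick. Axes as the rack's.
- seat_left (a point): Resting point of a ball's centre in the yellow dip of the gutter at rack y = +50 mm, touching the end board: rack x = 117 mm, 82 mm above the table. The dip falls at 9 degrees from the crest to the upright end board, face at rack x = 147 mm, top 90 mm above the table. Axes as the rack's.
- seat_right (a point): The same resting point for the gutter at rack y = -50 mm.
- red_ball_center (a point): Centre of the red painted ball with white dots: polished hollow glass, 60 mm across, about 120 g, slippery and free to roll. It starts at the low end of one of the two gutters (which one varies), 68 mm above the table.
- red_ball: The red ball; origin at its centre, axes turn as it rolls.
- blue_ball_center (a point): Centre of the blue ball, same in size and mass, at the low end of the other gutter. To be left alone.
- jar_green: Loose paint jar, green, 38 mm across, 50 mm high, upright on the table beside the rack; origin under its base. Bystander.
- jar_white: Loose paint jar, white with black cap, 38 mm across, 50 mm high, upright on the table beside the rack; origin under its base. Bystander.
- jar_yellow: Loose paint jar, yellow, 44 mm across, 55 mm high, upright; origin under its base. Bystander.
- tape: Roll of blue tape lying flat, 90 mm across, 20 mm high; origin under its centre. Bystander.
- brush: Brush, 180 mm long, lying on the table along its x; origin on the table under its middle. Bystander.
- brush_pot: White pot of brushes, 76 mm across, 100 mm high, brushes up to 220 mm; origin under its base. Bystander.
Mind the look-alikes: they are no part of the job. What is shaped like the part that bears blue_ball_center but pink is not meant. Of the things that look like the red_ball, the larger one is meant.

How it is judged:
On the way:
1. a finger pushes the red ball up the upper half of the slope (x of red_ball_center in the frame of crest between -0.1 and 0.03 m and contact force between the fingers and red_ball above 0.03 N).
At the end, for the whole second after the job is handed in: The red ball lies still in the yellow dip of its gutter, its centre within 10 mm of the resting point against the end board; the blue ball is still at the low stop and the blue ball, jars, tape, brush and brush pot have each moved less than 15 mm ((distance between red_ball_center and seat_left below 0.01 m or distance between red_ball_center and seat_right below 0.01 m) and linear speed of red_ball below 0.02 m/s and x of blue_ball_center in the frame of crest below -0.195 m and distance of each of blue_ball_center, jar_green, jar_white, jar_yellow, tape, brush, brush_pot from where it was at the start of the episode below 0.015 m); the robot touches nothing.
It fails at once if the red ball is lifted more than 12 mm off its gutter (z of red_ball_center in the frame of crest above 0.047 m).
It fails at once if the red ball is taken between the fingers (distance between the grasp point and red_ball_center below 0.02 m).
It fails at once if the red ball is knocked along faster than 0.6 m/s (linear speed of red_ball above 0.6 m/s).
It fails at once if the blue ball or another bystander is moved 15 mm or more (distance of any of blue_ball_center, jar_green, jar_white, jar_yellow, tape, brush, brush_pot from where it was at the start of the episode above 0.015 m).
It also fails if it takes over 42 s, if anything falls off the work surface, if the arm or the gripper's body presses on something with over 40 N, if the wrist force passes 120 N, or if a joint passes its speed limit or range.

ROBOT

A 7-joint arm with a two-finger parallel gripper is mounted at the origin on the work surface. World frame = base frame: x ahead of the robot, y to its left, z up, the work surface at z = 0. Lengths are in m, angles in rad, forces in N, time in s.
With the tool pointing down it reaches from about 0.4 to 0.85 m from the base axis. Payload 4.5 kg.
Tool frame: the origin (TCP) lies at the centre of the arm's flange, where the gripper is bolted on; the fingertips stand r.tcp_to_tips ahead of it and the grasp point (between the pads) lies 147 mm ahead of it (r.tcp_to_tips is the distance from the TCP to the fingertips, in m); x points along the fingers, y is the direction in which the jaws open and shut, and the axes are right-handed (so a half turn about x gives the same grasp; the last joint's range is limited). The gripper opens to 88 mm and grips with 3 to 60 N. Pads are 18 mm wide; open, the fingers measure 123 mm over their backs; the gripper's body (75 mm by 187 mm) begins 45 mm behind the grasp point.
Start: joints at [-1.158, 0.689, -0.195, 1.565, 0.157, 0.902, -0.215], TCP at [0.231, 0.581, 0.405] pointing down, gripper open.
Joint ranges: [-3.01, 3.01], [-0.46, 2.08], [-1.47, 1.51], [0.13, 2.56], [-1, 4.14], [0.04, 2.09], [-2.66, 2.66]. Speed limits (rad/s): [2.57, 2.57, 3.14, 3.14, 3.14, 3.14, 3.14].

INTERFACE

Orientations are given as a unit quaternion [x, y, z, w].
In Python, from plant import r, eyes gives the robot as it stands.
- The arm moves only by the tool carry_out, never from a script. Its argument "targets" is text: rows parted by semicolons, each of 5 numbers parted by spaces: the opening, from 0 (shut) to 1 (fully open), then the shift along the tool's x, y, z in mm, then the turn about the tool's x in rad. A call has 1 to 20 rows; each row shifts and turns the commanded pose from where the row before left it, along the tool's axes as they then stand; what a row does not reach is not made up. A row lasts 1/12 s, in which the tool goes at most 41.7 mm and 7.16 degrees, less where a joint would pass 70% of its speed; a pose out of reach is approached as far as the arm can. A call is refused whole if a number of a shift passes 41.7 or a number of a turn 0.125, either way. A call with a gripper value outside its range is refused whole. The fingers move at their own pace and stop on an object; "force" is the grip in N (left out, the last holds). Time passes only in rows, so rows that do not move let the fingers close. It gives the time, the measured TCP pose, the force and the opening at its end, in the units of the state.
- r.get_state(): the state, without advancing time (a new reading comes with each control period).
- eyes.snapshot(name): name is "scene" or "top"; returns (picture, depth): 400x640x3 uint8, blue, green, red; 400x640 float32, m along the optical axis (not along the pixel's ray), 0 where there is no reading.
- eyes.camera_params(name): a dict with "intrinsics" (3x3 intrinsics, pixels), "rvec" (rotation vector, rad) and "tvec" (3), from world to camera coordinates, as OpenCV has them. Camera axes: x right, y down, z forward; pixel columns grow to the right and rows downward; lengths in m; the calibration is good to about 2 mm. A picture is of the moment at which its call begins. camera_params takes no time and is no camera call.
- r.finish_job(): hands the job in, once; it reports no verdict.
The state is a dict: "clock": time; "q": joint angles; "qd": joint speeds; "joint_torque": joint torques, N m; "tool_pos": TCP position; "eef_rot": TCP orientation; "contact_force": force on the tool from outside, world axes, zero at the start; "moment": the same for the moment, N m; "opening": opening from 0.0 (shut) to 1.0 (fully open).
Only numpy, scipy, OpenCV 4.12 (cv2) and the standard library are available. Lean on these libraries where they do the work, as an engineer would, in place of code of your own. Each camera call takes 0.05 s, during which the arm holds its last target.

## Working session

There is one attempt and no reset: what is moved stays moved. The work goes in short steps, Python scripts to look and compute and a tool call to move; the robot and the scene stay as the last step left them, time stands still between calls to the robot, and variables do not carry over. Pictures are saved under pics/ and viewed, and the job is handed in when it is done.

Besides the shell and the picture viewer there is one more tool, called after "Request:" by a JSON object that holds its "name" and its "arguments". carry_out: Moves the arm, as the interface text tells. Its arguments: {"type":"object","properties":{"targets":{"type":"string"},"force":{"type":"number"}},"required":["targets"]}

```bash
ls; mkdir -p pics
python3 - <<'E'
from plant import r, eyes
import cv2,numpy as np
s=r.get_state()
for k,v in s.items(): print(k,np.round(v,4))
print(r.tcp_to_tips)
for n in("scene","top"):
    p,d=eyes.snapshot(n); cv2.imwrite(f"pics/{n}0.png",p); np.save(f"pics/{n}0.npy",d)
    c=eyes.camera_params(n); print(n,c)
E
```

```text
pics
clock 0.0
q [-1.1582  0.69   -0.1945  1.5664  0.1573  0.9025 -0.2151]
qd [-0.0017 -0.0002  0.0018  0.0032 -0.0001 -0.0014 -0.0009]
joint_torque [ 5.00000e-04 -5.27555e+01 -1.26680e+00 -1.53426e+01 -5.27000e-02
  6.50000e-03  2.00000e-04]
tool_pos [0.231  0.5804 0.4039]
eef_rot [ 0.1324  0.6945 -0.1337  0.6944]
contact_force [-0.5064 -0.4367 -0.0604]
moment [-0.0143 -0.0172 -0.014 ]
opening 1.0015
0.166
scene {'intrinsics': array([[434.87954932,   0.        , 322.41631568],
       [  0.        , 434.87954932, 200.3695556 ],
       [  0.        ,   0.        ,   1.        ]]), 'rvec': array([ 1.75331374,  1.94967371, -0.66039052]), 'tvec': array([ 0.05490708, -0.42028632,  1.67049583])}
top {'intrinsics': array([[471.46074326,   0.        , 317.5888334 ],
       [  0.        , 471.46074326, 205.16535772],
       [  0.        ,   0.        ,   1.        ]]), 'rvec': array([ 2.18230899, -2.14331403,  0.09042409]), 'tvec': array([0.01569364, 0.59004338, 1.59591883])}
```

View pics/scene0.png

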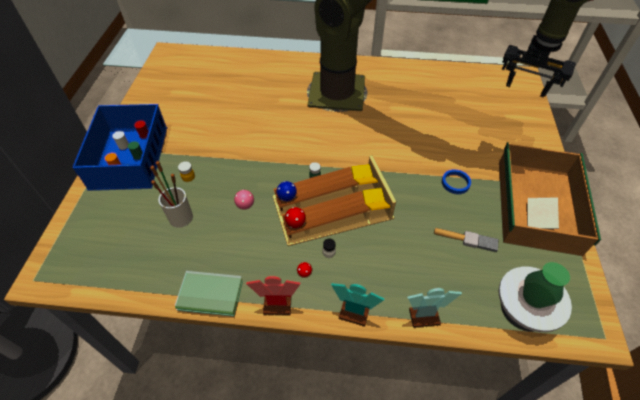

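View pics/top0.png

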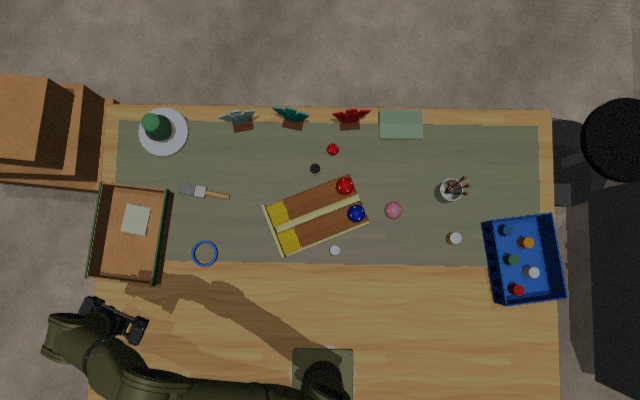

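```bash
cat > h.py <<'E'
import numpy as np,cv2
from scipy.optimize import least_squares
from plant import r,eyes
def pts(n,d):
    c=eyes.camera_params(n);K=c["intrinsics"];R=cv2.Rodrigues(c["rvec"])[0]
    v,u=np.mgrid[:400,:640]
    P=np.stack([(u-K[0,2])/K[0,0]*d,(v-K[1,2])/K[1,1]*d,d],-1)
    return (P-c["tvec"].ravel())@R
def proj(n,X):
    c=eyes.camera_params(n);return cv2.projectPoints(np.array(X,float).reshape(-1,1,3),c["rvec"],c["tvec"],c["intrinsics"],None)[0][:,0]
def mask(p,col):
    h=cv2.cvtColor(p,cv2.COLOR_BGR2HSV);H,S,V=h[...,0].astype(int),h[...,1],h[...,2]
    if col=="red": m=((H<5)|(H>172))&(S>190)&(V>70)
    if col=="blue": m=(H>108)&(H<130)&(S>140)&(V>40)
    if col=="yellow": m=(H>22)&(H<32)&(S>200)&(V>120)
    return m
def ball(n,p,d,col,uv,rad=16):
    P=pts(n,d);m=mask(p,col)&(d>0)
    v,u=np.mgrid[:400,:640];m&=np.hypot(u-uv[0],v-uv[1])<rad
    Q=P[m]
    f=least_squares(lambda c:np.linalg.norm(Q-c,axis=1)-.03,Q.mean(0)-[0,0,.01],loss="soft_l1",f_scale=.002)
    return f.x,m.sum(),np.abs(f.fun).mean(),(u[m].mean(),v[m].mean())
E
python3 - <<'E'
from h import *
uv={"scene":{"red":(295,217),"blue":(287,190)},"top":{"red":(345,186),"blue":(357,213)}}
for n in uv:
    p=cv2.imread(f"pics/{n}0.png");d=np.load(f"pics/{n}0.npy");P=pts(n,d)
    for c in uv[n]:
        x=ball(n,p,d,c,uv[n][c]);print(n,c,np.round(x[0],4),x[1],x[2],x[3],proj(n,x[0]))
    m=mask(p,"yellow")&(d>0); v,u=np.nonzero(m); print("yellow",m.sum())
    k,l,s,ce=cv2.connectedComponentsWithStats(m.astype(np.uint8))
    for i in range(1,k):
        if s[i,4]>40: print(s[i],ce[i],np.round(P[l==i].mean(0),4))
# close crops
p=cv2.imread("pics/top0.png")[140:280,240:420];cv2.imwrite("pics/ctop.png",cv2.resize(p,None,fx=4,fy=4,interpolation=2))
p=cv2.imread("pics/scene0.png")[150:290,230:410];cv2.imwrite("pics/cscene.png",cv2.resize(p,None,fx=4,fy=4,interpolation=2))
E
```

```text
scene red [ 0.6535 -0.065   0.0666] 295 0.0012283458328257411 (np.float64(294.6847457627119), np.float64(216.94237288135594)) [[294.81310141 217.46435954]]
scene blue [ 0.561  -0.1042  0.0671] 264 0.0014355147617545025 (np.float64(286.0037878787879), np.float64(190.8068181818182)) [[286.12485611 190.77261863]]
yellow 625
[352 164  21  18 288] [361.95486111 172.32638889] [0.4533 0.1152 0.0546]
[363 188  23  19 337] [373.69436202 196.83382789] [0.5455 0.1545 0.054 ]
top red [ 0.6522 -0.0636  0.0674] 203 0.0018905614633164668 (np.float64(344.5024630541872), np.float64(185.86206896551724)) [[344.39789782 186.08818618]]
top blue [ 0.56   -0.1027  0.0677] 214 0.001812187509844658 (np.float64(355.9065420560748), np.float64(213.10747663551402)) [[355.68064099 213.48857439]]
yellow 629
[267 201  22  26 309] [277.66666667 212.91909385] [0.5583 0.1607 0.0564]
[277 228  23  26 320] [288.56875  240.534375] [0.4656 0.1214 0.0568]
```

```bash
ls -la pics
```

```text
total 3432
drwxr-xr-x 2 agent agent    4096 Dec  6 15:58 .
drwxr-xr-x 3 agent agent    4096 Dec  6 15:58 ..
-rw-r--r-- 1 agent agent  338633 Dec  6 15:58 cscene.png
-rw-r--r-- 1 agent agent  354628 Dec  6 15:58 ctop.png
-rw-r--r-- 1 agent agent 1024128 Dec  6 15:58 scene0.npy
-rw-r--r-- 1 agent agent  352171 Dec  6 15:58 scene0.png
-rw-r--r-- 1 agent agent 1024128 Dec  6 15:58 top0.npy
-rw-r--r-- 1 agent agent  398050 Dec  6 15:58 top0.png
```

View pics/cscene.png

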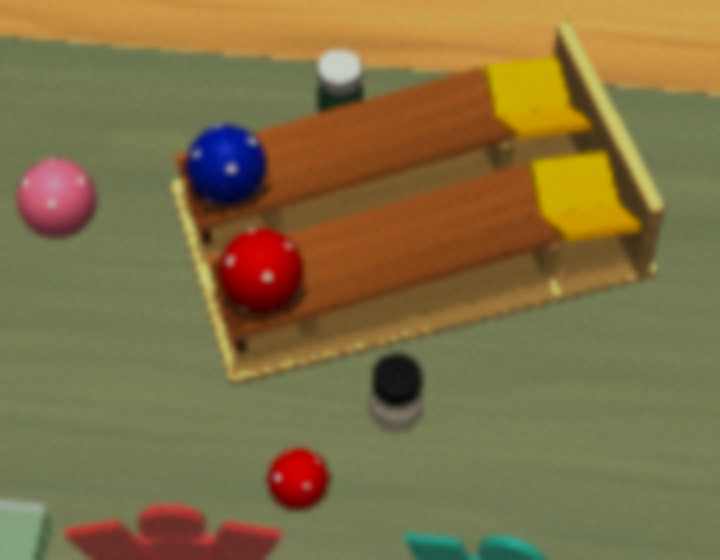

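View pics/ctop.png

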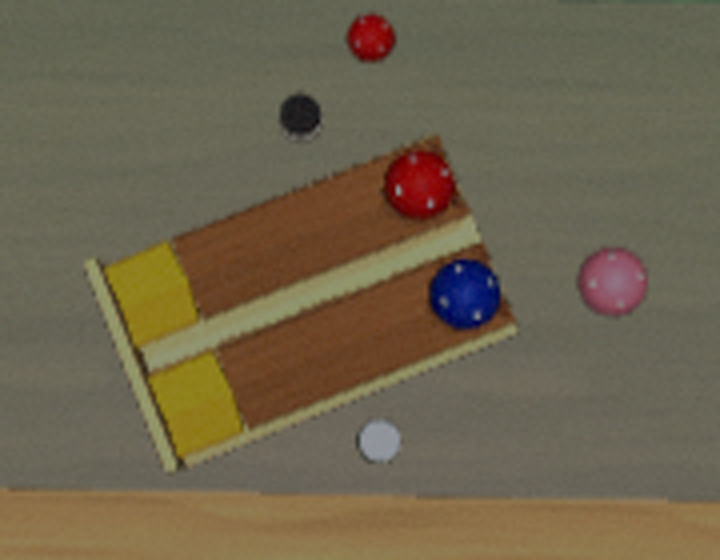

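In the crops the rack holds the red ball at scene (295,217) / top (345,186), in the right gutter (rack y = -50).

Candidates for the red ball:
- red ball in the rack, scene (295,217): larger, white dots, so this is the one
- small red ball, scene (304,269): too small
- pink ball, scene (244,199): wrong colour
- red figure, scene (274,293): not a ball

The crops confirm the choice. Next I check the rack pose and plan the moves.

```bash
cat >> h.py <<'E'
red0=np.array([.6528,-.0643,.067]);blue0=np.array([.5605,-.1034,.0674])
yd=(blue0-red0)[:2];YAW=np.arctan2(yd[1],yd[0])-np.pi/2
from scipy.spatial.transform import Rotation as Ro
RR=Ro.from_euler("z",YAW).as_matrix()
mid=(red0+blue0)/2; ORG=mid-RR@[-.129,0,0]; ORG[2]=0
def toW(p): return np.atleast_2d(p)@RR.T+ORG
def toR(p): return (np.atleast_2d(p)-ORG)@RR
E
python3 - <<'E'
from h import *
print(np.degrees(YAW)%360,ORG)
L=[([85,y,z],) for y in(-85,-50,-15,15,50,85) for z in [52+abs(abs(y)-50)*20/35]]
pts_=[l[0] for l in L]+[[-165,-95,0],[165,-95,0],[165,95,0],[147,-95,90],[147,95,90],[-151,-50,49],[-151,50,49],[117,-50,82]]
for n in("scene","top"):
    p=cv2.imread(f"pics/{n}0.png");d=np.load(f"pics/{n}0.npy")
    u0,v0=(230,150) if n=="scene" else (240,140)
    q=cv2.resize(p[v0:v0+140,u0:u0+180],None,fx=4,fy=4,interpolation=2)
    for x in proj(n,toW(np.array(pts_)/1000)):
        cv2.circle(q,(int((x[0]-u0+.5)*4),int((x[1]-v0+.5)*4)),3,(255,0,255),-1)
    cv2.imwrite(f"pics/p{n}.png",q)
    P=toR(pts(n,d).reshape(-1,3)); 
    m=mask(p,"yellow").ravel()&(P[:,0]>0)&(abs(P[:,0])<.25)&(abs(P[:,1])<.12); print(n,"yellow rack x range",np.percentile(P[m,0],[2,50,98]),"y",np.percentile(P[m,1],[2,98]))
    # end board top pts
    b=(P[:,2]>.083)&(P[:,2]<.097)&(P[:,0]>.12)&(P[:,0]<.18)&(abs(P[:,1])<.09); print("board",b.sum(),np.percentile(P[b,0],[5,50,95]),np.median(P[b,2]))
s=r.get_state();R=Ro.from_quat(s["eef_rot"]).as_matrix();print(np.round(R,3),s["tool_pos"])
print("rack x,y in world",RR[:,0],RR[:,1])
E
```

```text
112.95842098182365 [0.55633187 0.03493167 0.        ]
scene yellow rack x range [0.0854466  0.11369119 0.143931  ] y [-0.07063092  0.08241446]
board 205 [0.14454555 0.14861268 0.1551891 ] 0.08767069540597444
top yellow rack x range [0.08664603 0.11483045 0.14326503] y [-0.08214478  0.08192121]
board 183 [0.14631045 0.15179767 0.15689117] 0.08941220829266718
[[-0.     0.37   0.929]
 [-0.002  0.929 -0.37 ]
 [-1.    -0.002  0.   ]] [0.23104173 0.58041735 0.40398695]
rack x,y in world [-0.39006302  0.92078816  0.        ] [-0.92078816 -0.39006302 -0.        ]
```

Overlay numbers agree with the text: crest at rack x ≈ 86 mm, end board ≈ 147-151 mm, heights within 2 mm. Turn the tool so the closed fingers' edges face up the gutter (tool z = -rack x), closing the gripper.

Request:
{"name": "carry_out", "arguments": {"targets": "0 0 0 0 0.113;0 0 0 0 0.113;0 0 0 0 0.113;0 0 0 0 0.113;0 0 0 0 0.113;0 0 0 0 0.113;0 0 0 0 0.113;0 0 0 0 0;0 0 0 0 0", "force": 20}}

```text
clock: 0.85
tool_pos: [0.2309, 0.5806, 0.4044]
eef_rot: [0.389, 0.59, -0.39, 0.59]
contact_force: [-0.2, -1.1, 0.0]
opening: 0.344
```

```bash
cat >> h.py <<'E'
def st():
    s=r.get_state();R=Ro.from_quat(s["eef_rot"]).as_matrix();t=s["tool_pos"]+R[:,0]*r.tcp_to_tips
    print("t",s["clock"],"tip rack mm",np.round(toR(t)*1000,1),"open",s["opening"],"F",np.round(s["contact_force"],2))
    print("tool y,z in rack",np.round(RR.T@R[:,1],3),np.round(RR.T@R[:,2],3),"tilt",np.round(R[:,0],3),"q",np.round(s["q"],2))
    return s,R,t
def go(target):  # rack mm -> tool shift mm
    s,R,t=st();print("shift tool mm",np.round(R.T@(toW(np.array(target)/1000)[0]-t)*1000,1))
E
python3 -c "
from h import *
go([-195,-50,230])"
```

```text
t 0.85 tip rack mm [[629.3  86.9 238.4]] open 0.3438507726232289 F [-0.16 -1.15  0.05]
tool y,z in rack [ 0.004 -1.    -0.   ] [-1.    -0.004  0.001] tilt [ 0.    -0.001 -1.   ] q [-1.29  0.69  0.03  1.57 -0.03  0.88 -0.84]
shift tool mm [  9.  133.9 824.8]
```

Request:
{"name": "carry_out", "arguments": {"targets": "0 0 2 12 0;0 0 4 24 0;0 0 6 34 0;0 0 7 36 0;0 0 7 36 0;0 0 7 36 0;0 0 7 36 0;0 0 7 36 0;0 0 7 36 0;0 0 7 36 0;0 0 7 36 0;0 0 7 36 0;0 0 7 36 0;0 0 7 36 0;0 0 7 36 0;0 0 7 36 0;0 0 7 36 0;0 0 7 36 0;0 0 7 36 0;0 0 6 36 0"}}

```text
clock: 2.52
tool_pos: [0.6173, 0.0007, 0.4048]
eef_rot: [0.39, 0.59, -0.39, 0.59]
contact_force: [0.5, 0.5, -0.5]
opening: 0.007
```

```bash
python3 -c "
from h import *
go([-195,-50,120])"
```

```text
t 2.5167 tip rack mm [[-55.3 -42.7 238.8]] open 0.0067703125222609295 F [ 0.55  0.54 -0.49]
tool y,z in rack [ 0.002 -1.    -0.   ] [-1.    -0.002  0.   ] tilt [-0. -0. -1.] q [-0.05  0.67 -0.05  1.59  0.04  0.87  0.29]
shift tool mm [118.8   7.1 139.7]
```

Request:
{"name": "carry_out", "arguments": {"targets": "0 0 2 30 0;0 0 2 30 0;0 5 2 30 0;0 15 1 28 0;0 25 0 20 0;0 30 0 2 0;0 25 0 0 0;0 19 0 0 0;0 0 0 0 0;0 0 0 0 0"}}

```text
clock: 3.35
tool_pos: [0.6773, -0.1234, 0.285]
eef_rot: [0.39, 0.59, -0.391, 0.589]
contact_force: [-0.3, -0.3, -0.3]
opening: 0.003
```

Run:
```python
from h import *
for n,u0,v0 in(("scene",230,110),("top",240,140)):
    p,d=eyes.snapshot(n);cv2.imwrite(f"pics/{n}1.png",cv2.resize(p[v0:v0+150,u0:u0+190],None,fx=4,fy=4,interpolation=2))
    for c,x in(("red",red0),("blue",blue0)):
        try:
            b=ball(n,p,d,c,proj(n,x)[0]);print(n,c,np.round(toR(b[0])*1000,1),b[1],b[2])
        except Exception as e: print(n,c,e)
go([-190,-50,57])
```

```text
scene red [[-129.7  -50.1   66.7]] 238 0.0014417311545463103
scene blue [[-130.3   49.5   67.4]] 206 0.002846937425200227
top red [[-128.5  -48.8   68.3]] 151 0.0023091788102600225
top blue [[-129.9   51.2   69.1]] 80 0.008330915917577984
t 3.45 tip rack mm [[-193.4  -51.2  121.3]] open 0.006421328355468797 F [ 0.99 -0.26  0.7 ]
tool y,z in rack [ 0.001 -1.     0.002] [-1.    -0.001  0.001] tilt [ 0.003 -0.    -1.   ] q [ 0.14  0.91 -0.06  1.45  0.06  0.78  0.46]
shift tool mm [64.3 -1.4 -3.5]
```

View pics/scene1.png

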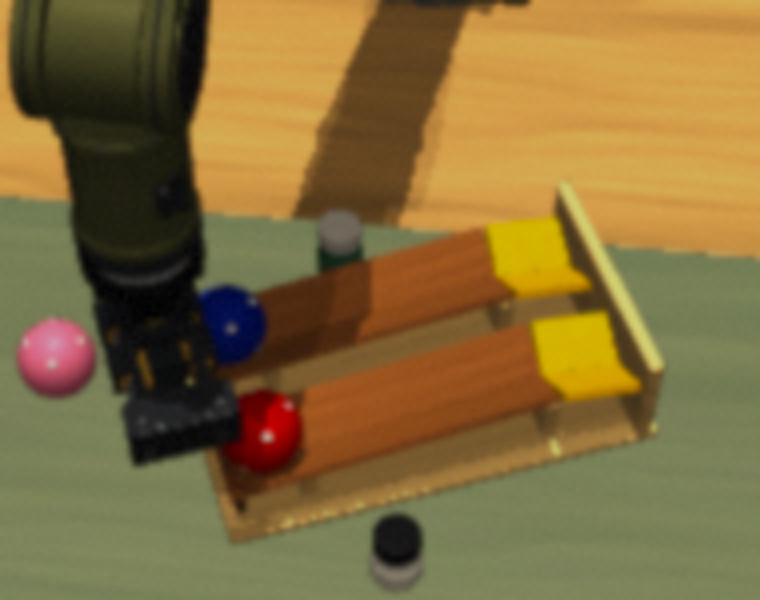

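The picture shows the closed fingers behind the red ball (crop (265,430)); the ball is unmoved and clear. Lower behind it.

Request:
{"name": "carry_out", "arguments": {"targets": "0 10 -1 0 0;0 15 0 0 0;0 15 0 0 0;0 12 0 0 0;0 8 0 0 0;0 4 0 0 0;0 0 0 0 0;0 0 0 0 0"}}

```text
clock: 4.12
tool_pos: [0.6775, -0.123, 0.2221]
eef_rot: [0.39, 0.589, -0.39, 0.59]
contact_force: [-0.1, -0.5, 0.5]
opening: 0.005
```

```bash
python3 -c "
from h import *
go([-168,-50,57])"
```

```text
t 4.1167 tip rack mm [[-192.7  -50.    56.1]] open 0.004629234414379808 F [-0.13 -0.49  0.48]
tool y,z in rack [ 0.    -1.     0.001] [-1. -0.  0.] tilt [ 0.001 -0.    -1.   ] q [ 0.14  1.   -0.05  1.47  0.07  0.67  0.45]
shift tool mm [ -0.9  -0.  -24.7]
```

Request:
{"name": "carry_out", "arguments": {"targets": "0 0 0 -3 0;0 0 0 -4 0;0 0 0 -4 0;0 0 0 -4 0;0 0 0 -3 0;0 0 0 -3 0;0 -0.2 0 -3 0;0 -0.3 0 -3 0;0 -0.4 0 -4 0;0 -0.4 0 -4 0;0 -0.4 0 -4 0;0 -0.4 0 -4 0;0 -0.4 0 -4 0;0 -0.4 0 -4 0;0 -0.4 0 -4 0;0 -0.4 0 -4 0"}}

```text
clock: 5.45
tool_pos: [0.654, -0.0682, 0.2255]
eef_rot: [0.39, 0.59, -0.39, 0.59]
contact_force: [0.3, -1.4, -0.1]
opening: 0.001
```

```bash
cat > look.py <<'E'
from h import *
import sys
k=sys.argv[1];g=float(sys.argv[2])
s,R,t=st();tr=toR(t)[0]
for n,u0,v0 in(("scene",230,110),("top",240,140)):
    p,d=eyes.snapshot(n);cv2.imwrite(f"pics/{n}{k}.png",cv2.resize(p[v0:v0+150,u0:u0+190],None,fx=4,fy=4,interpolation=2))
    x=toW([[g/1000,-.05,.052+.035+(g/1000-.085)*.0875]])[0]
    for c,x in(("red",x),("blue",blue0)):
        try:
            b=ball(n,p,d,c,proj(n,x)[0],20);print(n,c,np.round(toR(b[0])*1000,1),b[1],round(b[2],4))
        except Exception as e: print(n,c,e)
E
python3 look.py 2 -95
```

```text
t 5.45 tip rack mm [[-133.1  -49.7   59.5]] open 0.0010619194090112991 F [ 0.34 -1.37 -0.15]
tool y,z in rack [ 0. -1.  0.] [-1. -0. -0.] tilt [-0.  0. -1.] q [ 0.06  0.96 -0.04  1.58  0.06  0.6   0.38]
scene red [[-95.2 -51.2  70.7]] 84 0.0036
scene blue [[-128.3   47.5   68.2]] 8 0.0005
top red [[-91.  -49.4  70.2]] 93 0.002
top blue Initial guess is outside of provided boundsh.py:21: RuntimeWarning: Mean of empty slice.
  f=least_squares(lambda c:np.linalg.norm(Q-c,axis=1)-.03,Q.mean(0)-[0,0,.01],loss="soft_l1",f_scale=.002)
  ret = um.true_divide(
```

View pics/scene2.png

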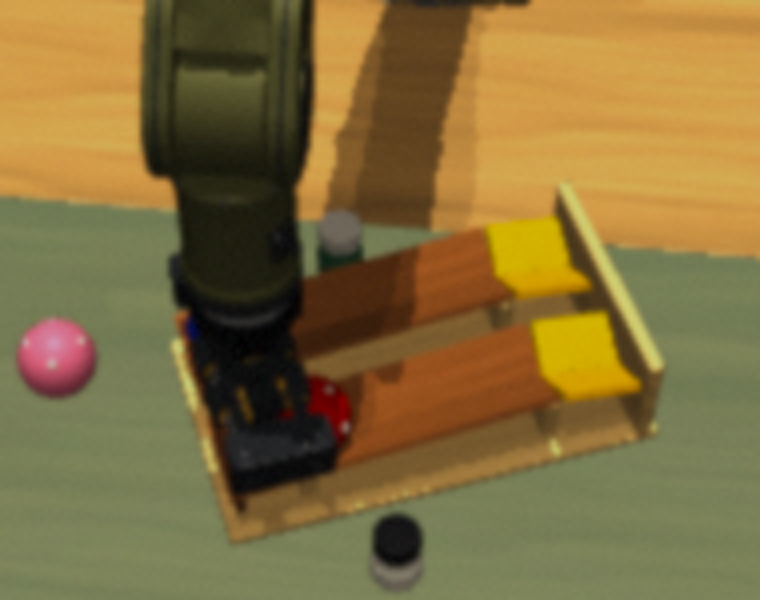

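The picture shows the ball (crop (330,410)) partway up, ahead of the fingers at rack x ≈ -93, with the fingers 39 mm behind its centre. Push on.

Request:
{"name": "carry_out", "arguments": {"targets": "0 -0.2 0 -2 0;0 -0.3 0 -3 0;0 -0.4 0 -4 0;0 -0.4 0 -5 0;0 -0.5 0 -5 0;0 -0.4 0 -5 0;0 -0.4 0 -5 0;0 -0.5 0 -5 0;0 -0.4 0 -5 0;0 -0.4 0 -5 0;0 -0.5 0 -5 0;0 -0.4 0 -5 0;0 -0.4 0 -5 0;0 -0.5 0 -5 0;0 -0.4 0 -5 0;0 -0.4 0 -5 0;0 -0.5 0 -5 0;0 -0.4 0 -5 0;0 -0.3 0 -4 0;0 -0.3 0 -3 0"}}

```text
clock: 7.22
tool_pos: [0.6184, 0.0158, 0.2334]
eef_rot: [0.39, 0.59, -0.39, 0.59]
contact_force: [-0.4, -1.0, 0.4]
opening: 0.005
```

```bash
python3 look.py 3 -2 2>/dev/null
```

```text
t 7.2167 tip rack mm [[-41.7 -49.7  67.4]] open 0.004949267774932468 F [-0.39 -0.97  0.41]
tool y,z in rack [ 0.001 -1.     0.   ] [-1.    -0.001 -0.   ] tilt [-0.  0. -1.] q [-0.09  0.91 -0.02  1.71  0.03  0.52  0.27]
scene red [[ -5.7 -53.6  79.2]] 45 0.0066
scene blue [[-129.5   49.5   66.9]] 266 0.0015
top red [[ -2.  -49.3  80.8]] 29 0.0009
top blue [[-127.9   50.5   67.8]] 213 0.002
```

View pics/top3.png

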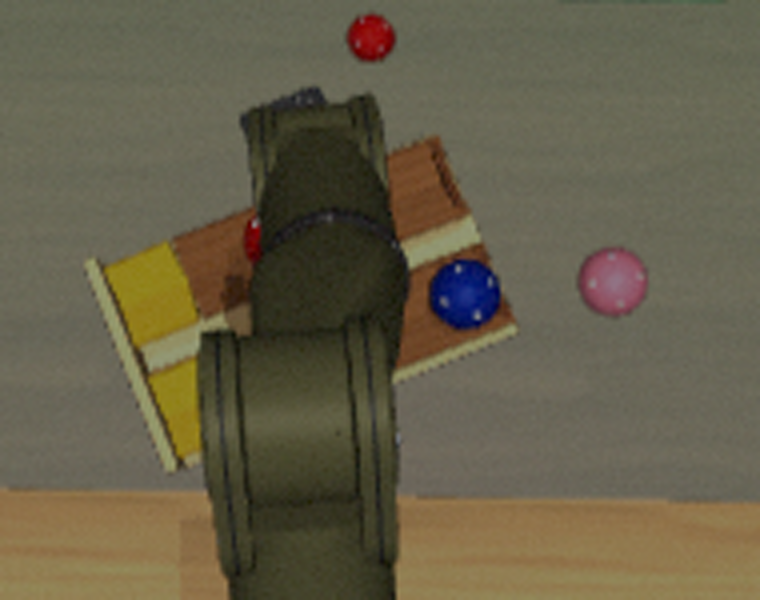

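Ball is at rack x ≈ -2 (the sliver at crop (253,240)); blue is unmoved. Continue to the crest, slowing down.

Request:
{"name": "carry_out", "arguments": {"targets": "0 -0.2 0 -2 0;0 -0.3 0 -3 0;0 -0.4 0 -4 0;0 -0.4 0 -5 0;0 -0.5 0 -5 0;0 -0.4 0 -5 0;0 -0.4 0 -5 0;0 -0.5 0 -5 0;0 -0.4 0 -5 0;0 -0.4 0 -5 0;0 -0.5 0 -5 0;0 -0.4 0 -5 0;0 -0.4 0 -4 0;0 -0.4 0 -4 0;0 -0.3 0 -3 0;0 -0.3 0 -3 0;0 -0.3 0 -3 0;0 -0.3 0 -3 0;0 -0.2 0 -2 0;0 -0.2 0 -2 0"}}

```text
clock: 8.98
tool_pos: [0.5881, 0.0871, 0.2407]
eef_rot: [0.39, 0.59, -0.39, 0.59]
contact_force: [0.4, -0.4, -0.3]
opening: 0.008
```

```bash
python3 look.py 4 76 2>/dev/null
```

```text
t 8.9833 tip rack mm [[ 35.7 -49.7  74.7]] open 0.008112138295716628 F [ 0.42 -0.38 -0.32]
tool y,z in rack [ 0. -1.  0.] [-1. -0. -0.] tilt [ 0.  0. -1.] q [-0.22  0.88 -0.    1.78  0.    0.48  0.17]
scene red [[ 82.3 -72.  132.7]] 22 0.0054
scene blue [[-129.7   49.8   67. ]] 265 0.0014
top red Initial guess is outside of provided bounds
top blue [[-128.3   50.6   67.5]] 214 0.0019
```

View pics/scene4.png

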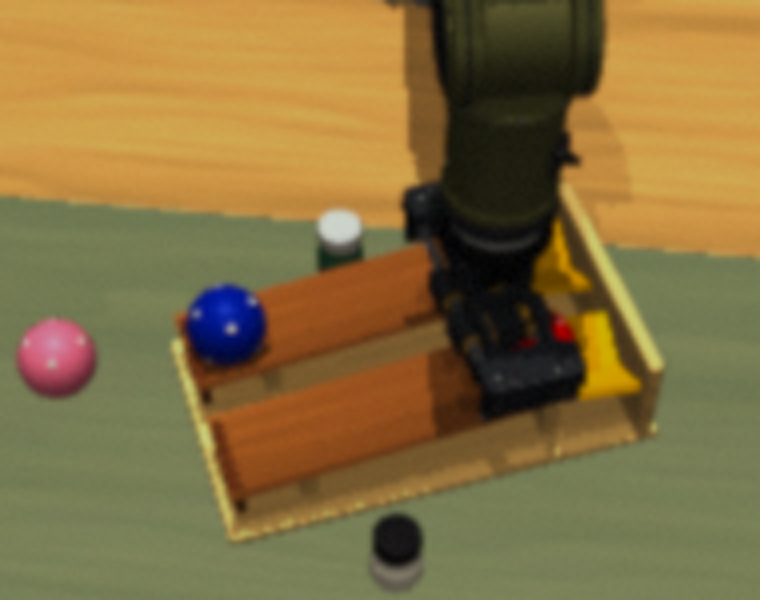

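Ball visible at crop (560,330), right before the crest (tip at 36 → ball ≈ 75). Ease it over slowly, then wait there.

Request:
{"name": "carry_out", "arguments": {"targets": "0 -0.2 0 -2 0;0 -0.2 0 -2.5 0;0 -0.2 0 -2.5 0;0 -0.1 0 -2.5 0;0 0 0 -2.5 0;0 0 0 -2.5 0;0 0 0 -2.5 0;0 0 0 -2.5 0;0 0 0 -2 0;0 0 0 -2 0;0 0 0 0 0;0 0 0 0 0;0 0 0 0 0;0 0 0 0 0;0 0 0 0 0;0 0 0 0 0"}}

```text
clock: 10.42
tool_pos: [0.5791, 0.1084, 0.2413]
eef_rot: [0.39, 0.59, -0.39, 0.59]
contact_force: [0.2, 0.1, -0.3]
opening: 0.002
```

```bash
python3 look.py 5 117 2>/dev/null
```

```text
t 10.4167 tip rack mm [[ 58.8 -49.6  75.3]] open 0.0023501863414795913 F [ 0.24  0.11 -0.32]
tool y,z in rack [ 0. -1.  0.] [-1. -0.  0.] tilt [ 0.  0. -1.] q [-0.27  0.87  0.    1.8  -0.01  0.47  0.14]
scene red [[112.1 -52.9  81.1]] 74 0.0089
scene blue [[-130.    49.9   67.1]] 264 0.0015
top red Initial guess is outside of provided bounds
top blue [[-128.5   50.2   67.4]] 214 0.0019
```

View pics/scene5.png

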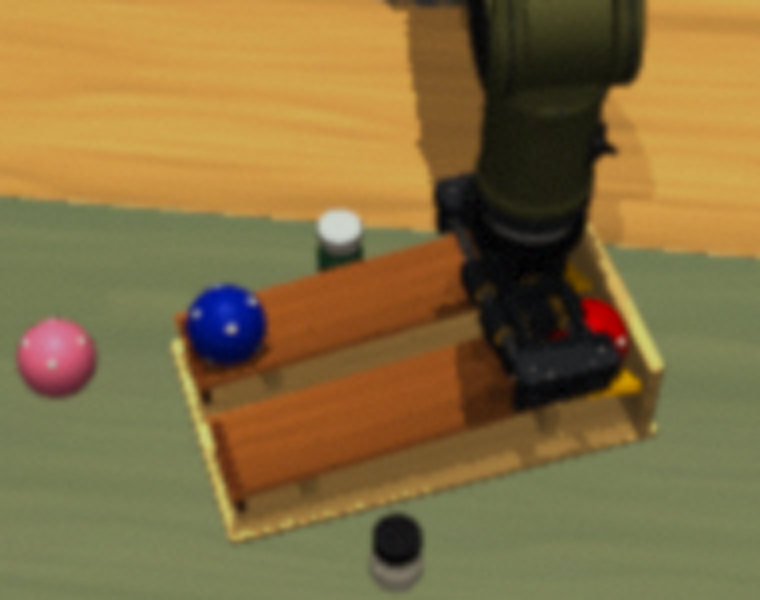

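View pics/top5.png

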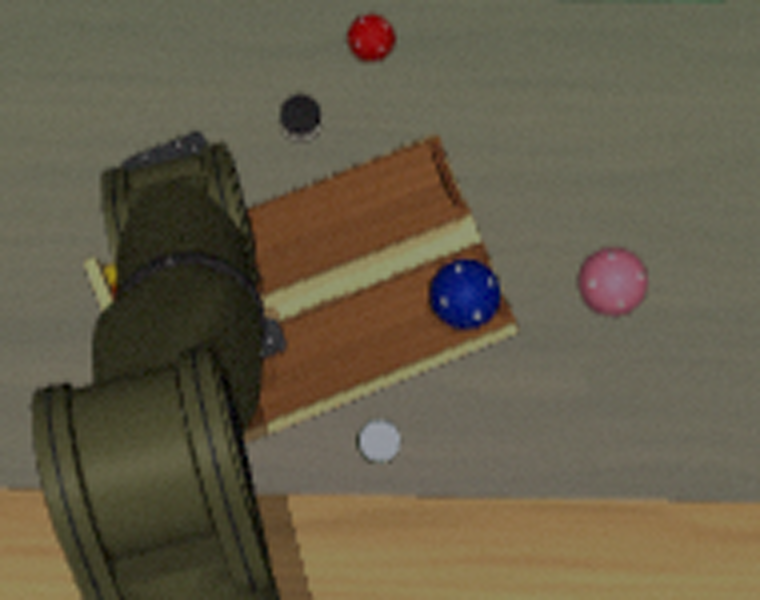

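The ball lies in the yellow dip (crop (595,330)) against the end board, with a gap to the fingers. Back off and lift away.

Request:
{"name": "carry_out", "arguments": {"targets": "0 0 0 6 0;0 0 0 10 0;0 -5 0 12 0;0 -15 0 12 0;0 -25 0 10 0;0 -30 0 15 0;0 -30 0 20 0;0 -25 0 25 0;0 0 0 25 0;0 0 0 25 0;0 0 0 20 0;0 0 0 15 0;0 0 0 10 0;0 0 0 0 0;0 0 0 0 0"}}

```text
clock: 11.77
tool_pos: [0.6589, -0.0801, 0.371]
eef_rot: [0.391, 0.59, -0.39, 0.589]
contact_force: [0.2, 0.8, -1.0]
opening: 0.006
```

```bash
python3 look.py 6 117 2>/dev/null
python3 - <<'E'
from h import *
for n in("scene","top"):
    p,d=eyes.snapshot(n);cv2.imwrite(f"pics/{n}full.png",p)
    x=toW([[.117,-.05,.082]])[0];b=ball(n,p,d,"red",proj(n,x)[0],20);print(n,np.round(toR(b[0])*1000,1),b[1],b[2])
    a=cv2.imread(f"pics/{n}0.png");cv2.imwrite(f"pics/{n}diff.png",(cv2.absdiff(a,p).max(2)>40).astype(np.uint8)*255)
E
```

```text
t 11.7667 tip rack mm [[-145.8  -49.5  205. ]] open 0.005666208417500205 F [ 0.18  0.79 -1.01]
tool y,z in rack [-0. -1. -0.] [-1.     0.    -0.001] tilt [-0.001  0.001 -1.   ] q [ 0.07  0.78 -0.03  1.48  0.03  0.89  0.43]
scene red [[115.2 -50.   80.5]] 271 0.0015
scene blue [[-127.9   48.    67.3]] 3 0.0
top red [[116.4 -48.5  81.2]] 212 0.002
top blue Initial guess is outside of provided bounds
scene [[114.8 -50.1  80.5]] 275 0.001447384238128204
top [[115.9 -48.9  81.2]] 211 0.0021731598382419143
```

View pics/scenefull.png

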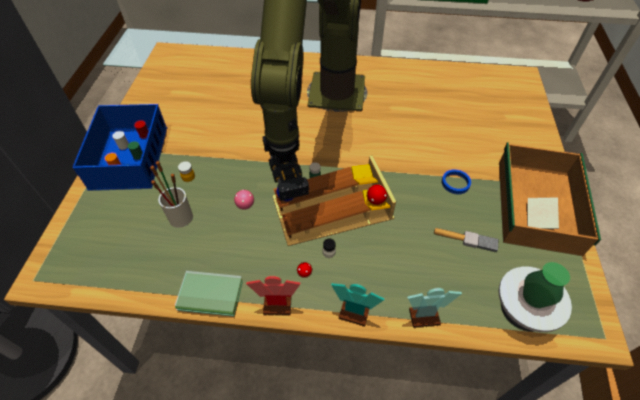

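View pics/topfull.png

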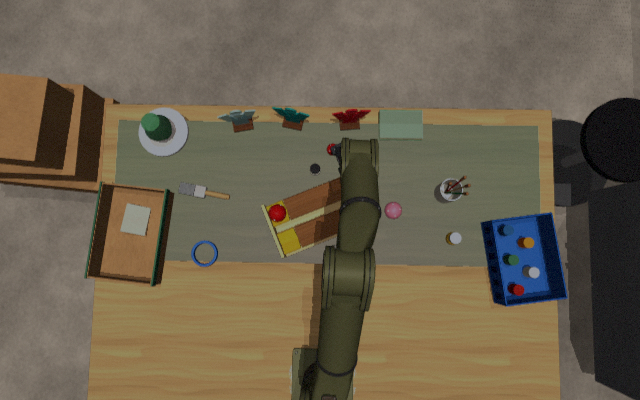

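View pics/scenediff.png

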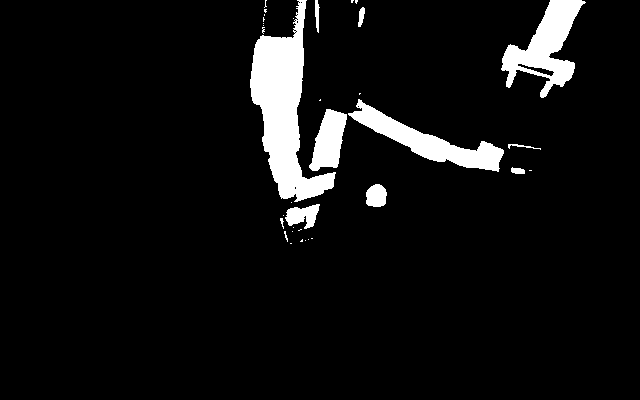

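Red sits at scene (377,195) / top (278,213) in the dip. The only other changes are the arm and its shadow. The arm hides the blue ball, so I move aside once more to check it before handing in.

Request:
{"name": "carry_out", "arguments": {"targets": "0 0 0 15 0;0 0 0 30 0;0 0 0 30 0;0 0 0 30 0;0 0 0 15 0;0 0 0 0 0;0 0 0 0 0;0 0 0 0 0"}}

```text
clock: 12.63
tool_pos: [0.7059, -0.1882, 0.3711]
eef_rot: [0.39, 0.591, -0.389, 0.589]
contact_force: [0.5, 0.5, 0.7]
opening: 0.005
```

```bash
python3 look.py 7 117 2>/dev/null; python3 -c "
from plant import r
print(r.finish_job())"
```

```text
t 12.6333 tip rack mm [[-263.4  -50.7  205.1]] open 0.0050844056821768785 F [0.52 0.54 0.7 ]
tool y,z in rack [ 0.003 -1.     0.   ] [-1.    -0.003 -0.002] tilt [-0.001  0.002 -1.   ] q [ 0.22  0.88 -0.04  1.23  0.03  1.04  0.58]
scene red [[114.6 -50.   80.5]] 271 0.0014
scene blue [[-130.1   49.7   66.9]] 259 0.0015
top red [[117.4 -48.   81.4]] 207 0.002
top blue [[-128.4   50.4   67.1]] 208 0.0018
the job is handed in; nothing more can be done
None
```

The red ball is resting in the yellow dip of the right-hand gutter, against the end board, and I handed the job in at about 12.7 s. I pushed it up with the closed fingertips at about 35–60 mm/s, slowed to about 30 mm/s at the crest, and let it roll on to the board by itself. Then I backed the fingers off and lifted them clear.

**Last checks:**
- **Red ball:** it measured about (116, -49, 81) mm in the rack frame, against a resting point of (117, -50, 82). The two cameras differed by about 3 mm, and the ball stayed still between pictures within that noise.
- **Blue ball:** it is still at its low stop, at about (-129, 50, 67) mm, the same as at the start.
- **Everything else:** a before/after difference of the scene picture taken just before the last move showed only the red ball, the arm and its shadow. I did not measure each bystander separately.
- **Robot:** the fingertips ended about 205 mm above the table, touching nothing.

A few position fits failed or were unreliable while the arm hid a ball; I repeated them once the view was clear. In the crest approach the red ball was mostly hidden, so I judged its position there from the finger position and a picture.

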